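Set the stock tags on the dome bins

ROBOT

A 6-joint arm with a two-finger parallel gripper is mounted at the origin on the work surface; the furniture and walls round the work are solid. World frame = base frame: x ahead of the robot, y to its left, z up, the work surface at z = 0. Lengths are in mm, angles in rad, forces in N, time in s.
With the tool pointing down it reaches from about 300 to 850 mm from the base axis. Payload 5.4 kg.
Tool frame: the origin (TCP) lies midway between the tips of the shut fingers; the grasp point (between the pads) lies 19 mm behind it; z points along the fingers, y is the line along which they close (so a half turn about z gives the same grasp; the last joint's range is limited). The gripper opens to 85 mm and grips with 20 to 120 N. Pads are 22 mm wide; open, the fingers measure 114 mm over their backs; the gripper's body (76 mm by 85 mm) begins 54 mm behind the grasp point. The pads swing forward as they close: fully open they stand 13 mm farther back than shut.
Start: joints at [-1.311, 0.158, 1.597, -0, 1.386, -0.21], TCP at [260.282, -512.698, 231.299] pointing down, gripper open.
Joint ranges: [-2.91, 2.91], [-0.94, 2.29], [0.18, 2.7], [-1.29, 4.43], [0.17, 2.64], [-3, 3]. Speed limits (rad/s): [2.57, 2.57, 3.14, 3.14, 3.14, 3.14].

INTERFACE

Orientations are given as a unit quaternion [w, x, y, z].
In Python, from bench import ctrl, capture, camera_info gives the robot as it stands.
- The arm moves only by the tool apply_moves, never from a script. Its argument "deltas" is a list of rows, each a list of 3 entries, a list of its own where there are three numbers: the gripper's target within -1 to 1 (fully open at 1, half-way at 0, shut at -1), then the shift along the tool's x, y, z in m, then the turn, a rotation vector about the tool's x, y, z in degrees. A call has 1 to 5 rows; each row shifts and turns the commanded pose from where the row before left it, along the tool's axes as they then stand; what a row does not reach is not made up. A row lasts 1/10 s, in which the tool goes at most 50 mm and 8.59 degrees, less where a joint would pass 70% of its speed; a pose out of reach is approached as far as the arm can. A call with a gripper value outside its range is refused whole. The fingers move at their own pace and stop on an object; "force" is the grip in N (left out, the last holds). Time passes only in rows, so rows that do not move let the fingers close. It gives the time, the measured TCP pose, the force, the opening and the grip force at its end, in the units of the state.
- ctrl.read_state(): the state, without advancing time (a new reading comes with each control period).
- capture(name): name is "side" or "top" or "wrist"; returns (picture, depth): 420x560x3 uint8, red, green, blue; 420x560 float32, mm along the optical axis (not along the pixel's ray), 0 where there is no reading.
- camera_info(name): a dict with "fx", "fy", "cx", "cy" (pixels), "origin" and "orientation" of the camera in the world. Camera axes: x right, y up, looking along -z (the intrinsics and any distortion apply to the point x, -y, -z); pixel columns grow to the right and rows downward; lengths in mm; the calibration is good to about 2 mm. A picture is of the moment at which its call begins: read the wrist's pose just before it. camera_info takes no time and is no camera call; for the wrist camera it gives the pose at the moment of the call.
- ctrl.sign_off(): hands the job in; it is judged then, once.
The state is a dict: "t": time; "joints": joint angles; "dq": joint speeds; "joint_efforts": joint torques, N m; "tcp_pos": TCP position; "eef_rot": TCP orientation; "contact_force": force on the tool from outside, world axes, zero at the start; "wrist_torque": the same for the moment, N m; "width": finger opening in mm; "gripper_force": force on a finger pad.
Only numpy, scipy, OpenCV 4.12 (cv2) and the standard library are available. Lean on these libraries where they do the work, as an engineer would, in place of code of your own. Each camera call takes 0.05 s, during which the arm holds its last target. There are 200 camera calls.

TASK

Set the hinged tags on the four small stock bins right: each bin with a dome in it must show its round-button face (tag leaning back over the bin), each empty bin its bar face (tag leaning out towards the robot). Push the wrong tags over gently with the fingertips, without gripping them, until they rest on their stops, and leave the right tags, the domes and everything else as they are.

Things in the scene. Friction and masses are not known exactly. Their poses are not given: they have to be found in the camera images.
- board: pinkish worn wooden board, 337 mm front to back, 388 mm along the row, 14 mm thick, lying fixed on the table; the four bins stand on it in a row. Origin: centre of its underside, x away from the robot, y along the row.
- bin_1: Open-topped light wooden stock bin, 88 mm front to back, 80 mm wide, 46 mm high, walls 5 mm, fixed on the board; 94 mm from bin to bin. It holds a dome (full) or nothing (empty); its number says nothing. Origin: centre of its underside; x points from front to back (away from the robot), y along the row to the left, z up.
- bin_2: Open-topped light wooden stock bin, 88 mm front to back, 80 mm wide, 46 mm high, walls 5 mm, fixed on the board; 94 mm from bin to bin. It holds a dome (full) or nothing (empty); its number says nothing. Origin: centre of its underside; x points from front to back (away from the robot), y along the row to the left, z up.
- bin_3: Open-topped light wooden stock bin, 88 mm front to back, 80 mm wide, 46 mm high, walls 5 mm, fixed on the board; 94 mm from bin to bin. It holds a dome (full) or nothing (empty); its number says nothing. Origin: centre of its underside; x points from front to back (away from the robot), y along the row to the left, z up.
- bin_4: Open-topped light wooden stock bin, 88 mm front to back, 80 mm wide, 46 mm high, walls 5 mm, fixed on the board; 94 mm from bin to bin. It holds a dome (full) or nothing (empty); its number says nothing. Origin: centre of its underside; x points from front to back (away from the robot), y along the row to the left, z up.
- tag_1 (a joint): Tag on bin_1. 0 (stop): leans 0.6 rad from vertical towards the robot, face with the straight raised bar up = empty. 1.2 (stop): leans 0.6 rad back over the bin, round-button face up = full. 0.6 is upright; past it the 40 g tag falls to the stop by itself; pushing takes under 1 N. Hinge axis along bin y, at bin x = -45 mm, z = 57 mm; nothing of the bin is higher than 65 mm.
- tag_2 (a joint): Tag on bin_2. 0 (stop): leans 0.6 rad from vertical towards the robot, face with the straight raised bar up = empty. 1.2 (stop): leans 0.6 rad back over the bin, round-button face up = full. 0.6 is upright; past it the 40 g tag falls to the stop by itself; pushing takes under 1 N. Hinge axis along bin y, at bin x = -45 mm, z = 57 mm; nothing of the bin is higher than 65 mm.
- tag_3 (a joint): Tag on bin_3. 0 (stop): leans 0.6 rad from vertical towards the robot, face with the straight raised bar up = empty. 1.2 (stop): leans 0.6 rad back over the bin, round-button face up = full. 0.6 is upright; past it the 40 g tag falls to the stop by itself; pushing takes under 1 N. Hinge axis along bin y, at bin x = -45 mm, z = 57 mm; nothing of the bin is higher than 65 mm.
- tag_4 (a joint): Tag on bin_4. 0 (stop): leans 0.6 rad from vertical towards the robot, face with the straight raised bar up = empty. 1.2 (stop): leans 0.6 rad back over the bin, round-button face up = full. 0.6 is upright; past it the 40 g tag falls to the stop by itself; pushing takes under 1 N. Hinge axis along bin y, at bin x = -45 mm, z = 57 mm; nothing of the bin is higher than 65 mm.
- edge_1 (a point): Middle of the free edge of tag_1, 60 mm from the hinge axis. The tag is a wooden plate 46 mm wide, 5 mm thick, with a rounded free edge 7 mm thick. At either stop this point is about 107 mm above the board's top, 34 mm in front of (0) or behind (1.2) the hinge; upright, 117 mm above it.
- edge_2 (a point): Middle of the free edge of tag_2, 60 mm from the hinge axis. The tag is a wooden plate 46 mm wide, 5 mm thick, with a rounded free edge 7 mm thick. At either stop this point is about 107 mm above the board's top, 34 mm in front of (0) or behind (1.2) the hinge; upright, 117 mm above it.
- edge_3 (a point): Middle of the free edge of tag_3, 60 mm from the hinge axis. The tag is a wooden plate 46 mm wide, 5 mm thick, with a rounded free edge 7 mm thick. At either stop this point is about 107 mm above the board's top, 34 mm in front of (0) or behind (1.2) the hinge; upright, 117 mm above it.
- edge_4 (a point): Middle of the free edge of tag_4, 60 mm from the hinge axis. The tag is a wooden plate 46 mm wide, 5 mm thick, with a rounded free edge 7 mm thick. At either stop this point is about 107 mm above the board's top, 34 mm in front of (0) or behind (1.2) the hinge; upright, 117 mm above it.
- dome_5: smooth white glazed dome, 52 mm across, 21 mm high, lying loose inside one of the bins on the 5 mm floor. Origin: centre of its underside.
- dome_6: smooth white glazed dome, 52 mm across, 21 mm high, lying loose inside one of the bins on the 5 mm floor. Origin: centre of its underside.
- brush_2: wooden brush, 212x17x12 mm, lying loose on the board in front of the bins; bystander. Origin: centre of its underside.
- clay_lump: loose brown clay lump, 43x34x22 mm, on the board in front of the bins; bystander. Origin: centre of its underside.
- glaze_pot_1: loose lidded pot, 60 mm across, 74 mm high, on the board behind the bins; bystander. Origin: centre of its underside.
- glaze_pot_3: loose lidded pot, 60 mm across, 86 mm high, on the board behind the bins; bystander. Origin: centre of its underside.
- clay_ball: loose brown lump of clay, 52x59x37 mm, on the table to the left; bystander. Origin: centre of its underside.
- clay_star: loose cut clay star, 49 mm, 8 mm thick, on the table to the right; bystander. Origin: centre of its underside.
- rubber_rib: loose red rubber kidney, 55x86x8 mm, on the table to the left; bystander. Origin: centre of its underside.
Mind the look-alikes: they are no part of the job. What is shaped like the dome_6 but black is not meant.

How it is judged:
By the outcome, as a careful person would: the job done as asked, in the order asked, and still so for the second after the job is handed in, with the robot touching nothing.
It also fails if it takes over 40 s, if anything falls off the work surface, if the arm or the gripper's body presses on something with over 40 N, if the wrist force passes 120 N, or if a joint passes its speed limit or range.

## Working session

There is one attempt and no reset: what is moved stays moved. The work goes in short steps, Python scripts to look and compute and a tool call to move; the robot and the scene stay as the last step left them, time stands still between calls to the robot, and variables do not carry over. Pictures are saved under pics/ and viewed, at most 10 in all, crops included, and the job is handed in when it is done.

Besides the shell and the picture viewer there is one more tool, called after ">>>" as name([rows], argument=value, ...), one row to a line, values as JSON. apply_moves: Moves the arm, as the interface text tells. Its arguments: {"type":"object","properties":{"deltas":{"type":"array"},"force":{"type":"number"}},"required":["deltas"]}

```bash
mkdir -p pics
python3 - <<'E'
from bench import ctrl,capture,camera_info
import cv2,numpy as np
for n in("top","side"):
    im,d=capture(n); cv2.imwrite(f"pics/{n}0.png",im[:,:,::-1]); np.savez(f"{n}0.npz",im=im,d=d)
    print(camera_info(n))
s=ctrl.read_state();print(s)
E
```

```text
{'fx': 503.5043523475492, 'fy': 503.5043523475492, 'cx': 283.16049659541545, 'cy': 219.07879739119605, 'origin': array([ 441.73780115,  -16.5651231 , 1563.95769571]), 'orientation': array([-0.70440086, -0.02244708,  0.01192585,  0.70934711])}
{'fx': 406.9710623126829, 'fy': 406.9710623126829, 'cx': 283.34281268503906, 'cy': 204.69736294415367, 'origin': array([  219.10307877, -1103.32425467,  1061.2327153 ]), 'orientation': array([ 0.89979799,  0.41559195, -0.05628817, -0.12032684])}
{'t': 0.1, 'joints': array([-1.31114045e+00,  1.58966841e-01,  1.59810973e+00,  4.05551504e-05,
        1.38618914e+00, -2.10131264e-01]), 'dq': array([ 0.0012396 , -0.00238461, -0.00162383,  0.00113098,  0.00116693,
       -0.00040546]), 'joint_efforts': array([ 3.73512885e-04, -3.96992075e+01, -3.32336569e+01, -2.35841599e-04,
        4.20783981e-03, -7.65672752e-06]), 'tcp_pos': array([ 260.13646881, -512.19137228,  230.42441634]), 'eef_rot': array([-8.36763930e-04,  9.72539647e-01,  2.32735762e-01, -7.88422560e-07]), 'contact_force': array([0.40610338, 0.3953452 , 0.05284157]), 'wrist_torque': array([-0.04804583,  0.02250986, -0.05014418]), 'gripper_force': 0.0, 'width': 85.36561467867439}
```

View pics/top0.png

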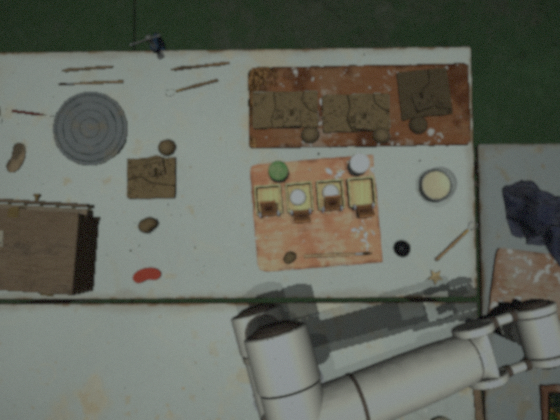

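View pics/side0.png

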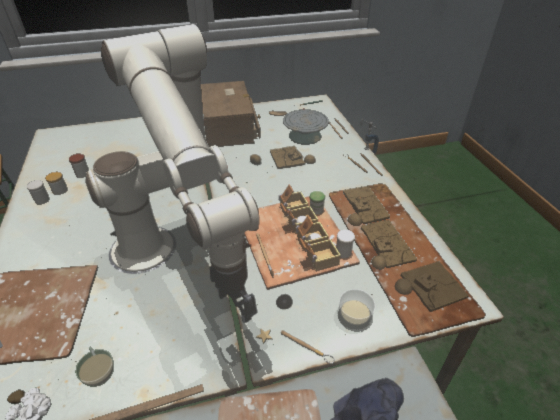

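The top view shows four bins at about (268,198), (299,199), (330,196) and (361,196), with whitish shapes in the middle two. I'll zoom in and compute heights.

```bash
cat > h.py <<'E'
import numpy as np
from scipy.spatial.transform import Rotation as R
def pts(d,c):
    v,u=np.mgrid[:d.shape[0],:d.shape[1]]
    p=np.stack([(u-c["cx"])/c["fx"]*d,-(v-c["cy"])/c["fy"]*d,-d],-1)
    q=c["orientation"]
    return R.from_quat([q[1],q[2],q[3],q[0]]).apply(p.reshape(-1,3)).reshape(p.shape)+c["origin"]
E
python3 - <<'E'
from bench import camera_info
import cv2,numpy as np
from h import pts
t=np.load("top0.npz");s=np.load("side0.npz")
f=lambda im,x,y,w,h:cv2.resize(np.clip(im[y:y+h,x:x+w,::-1]*1.6,0,255).astype(np.uint8),(400,400),interpolation=cv2.INTER_CUBIC)
cv2.imwrite("pics/z.png",np.hstack([f(t["im"],250,140,130,130),f(s["im"],245,170,120,120)]))
P=pts(t["d"],camera_info("top"))
np.set_printoptions(linewidth=220,suppress=True)
print("z",P[172:222:2,254:380:4,2].round().astype(int))
for a in[(260,240),(370,165),(250,164),(420,200)]:print(a,P[a[1],a[0]].round())
for n,k in(("top",t),("side",s)):
    Q=pts(k["d"],camera_info(n)); z=Q[...,2]
    m=(z>105)&(z<150)&(Q[...,0]>400)&(Q[...,0]<720)&(abs(Q[...,1])<300)
    c,l,st,ce=cv2.connectedComponentsWithStats(m.astype(np.uint8))
    for i in range(1,c):
        if st[i,4]>4:
            q=Q[l==i];print(n,st[i],q.mean(0).round(),q.min(0).round(),q.max(0).round())
E
```

```text
z [[  14   17    5   10   84   90   87   86   85    8   14   14    6   14   14   12   14    9   13   18   11   11   12   12   36   79   97   91    6    8   15    1]
 [  17   15    7    8   82   85   89   81   83   13   12   13    9   11   17    8    9   10   14   11   21   12   10    9    7   52   61   27   14   17   13    2]
 [   9   16   14   16   82   83   92   90   83   19   16   13   14   13   13   11   14   23   12   16   18   14   18   15   11   17   19   10   17   13   15   -1]
 [  16   18   12   18   15   86   85   86   42   16   10   17    9   13    9    9   13   11    8   10   11   11   16    9   60   59   56   60   64   58   58   -5]
 [   9   10   11   10   15   71   86   71   13   18   10   10    9    2    9   14   14   15   51   62   57   59   63   12   46   36   31   20   18   20   62   -2]
 [  11    7   14   12   13   12   39   18    6   10   11   16   59   55   54   22   62   53   47   38   25   25   63   20   21   13   18   22   22   20   64    1]
 [   6   10   11   11   15   13   59   17   64   61   60   51   45   37   59   12   60   15   24   17   18   18   66    
[... 3051 characters left out ...]
2. 109.  -4.]
(420, 200) [ 574. -419.   -0.]
top [325 195  16   8  98] [ 571. -138.  115.] [ 561. -160.  105.] [ 581. -116.  128.]
top [260 201  16   8  92] [557.  49. 115.] [545.  28. 105.] [565.  72. 128.]
top [359 210  17   8  84] [ 524. -236.  115.] [ 516. -259.  105.] [ 537. -214.  127.]
top [294 216  16   8  81] [509. -49. 116.] [501. -70. 105.] [521. -26. 128.]
side [286 184   8  12  53] [558.  48. 114.] [546.  26. 105.] [568.  70. 125.]
side [281 203   8  11  32] [512. -52. 115.] [505. -71. 105.] [523. -27. 124.]
side [305 215   9  13  69] [ 573. -140.  114.] [ 561. -161.  105.] [ 583. -114.  127.]
side [300 238   9  12  40] [ 525. -237.  117.] [ 518. -260.  106.] [ 536. -212.  125.]
```

View pics/z.png

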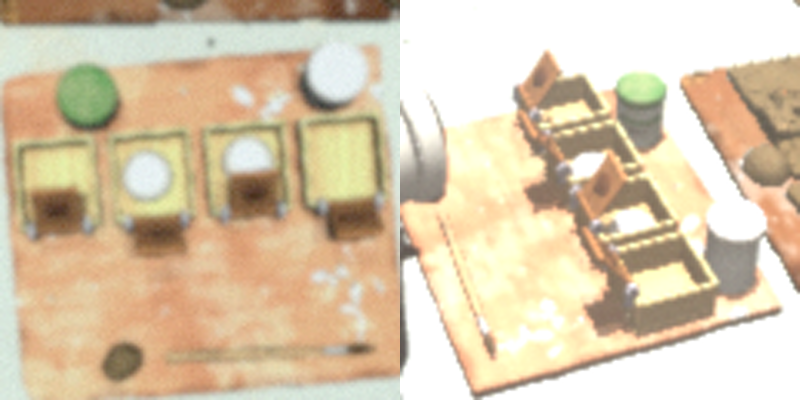

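The views agree (left to right, edges at about z 115–121):

| Bin | y (mm) | Contents | Tag leans | Verdict |
|---|---|---|---|---|
| A | +49 | empty | back | wrong |
| B | −50 | dome | out | wrong |
| C | −139 | dome | back | right |
| D | −236 | empty | out | right |

The row is yawed about +4.3°. I'll push B backward and A forward.

>>> apply_moves([
  [-1,[0,0,0],[0,0,7.5]],
  [-1,[0,0,0],[0,0,7.5]],
  [-1,[0,0,0],[0,0,7.6]],
  [-1,[0.02,-0.04,0],[0,0,0]],
  [-1,[0.02,-0.04,0],[0,0,0]],
])

```text
t: 0.6
tcp_pos: [293.9, -429.1, 230.5]
eef_rot: [-0.001, 0.999, 0.037, -0.0]
contact_force: [1.4, 1.3, 0.3]
width: 12.3
gripper_force: 0.0
```

>>> apply_moves([
  [-1,[0.02,-0.04,0],[0,0,0]],
  [-1,[0.02,-0.04,0],[0,0,0]],
  [-1,[0.02,-0.04,0],[0,0,0]],
  [-1,[0.02,-0.04,0],[0,0,0]],
  [-1,[0.02,-0.04,0],[0,0,0]],
])

```text
t: 1.1
tcp_pos: [378.9, -221.1, 231.0]
eef_rot: [-0.0, 0.999, 0.037, -0.0]
contact_force: [1.1, -0.1, -0.5]
width: 0.4
gripper_force: 0.0
```

>>> apply_moves([
  [-1,[0.02,-0.04,0],[0,0,0]],
  [-1,[0.02,-0.04,0],[0,0,0]],
  [-1,[0.02,-0.04,0],[0,0,0]],
  [-1,[0.02,-0.04,0],[0,0,0]],
  [-1,[0,0,0],[0,0,0]],
])

```text
t: 1.6
tcp_pos: [447.2, -52.8, 230.9]
eef_rot: [-0.001, 0.999, 0.041, -0.0]
contact_force: [-0.2, -0.6, -0.7]
width: -0.1
gripper_force: 0.0
```

Run:
```python
from bench import capture,camera_info
import cv2,numpy as np
from h import pts
c=camera_info("wrist");im,d=capture("wrist");cv2.imwrite("pics/w1.png",im[:,:,::-1])
Q=pts(d,c);z=Q[...,2]
m=(z>105)&(z<140)&(d>0)&(Q[...,0]>470)
n,l,st,ce=cv2.connectedComponentsWithStats(m.astype(np.uint8))
for i in range(1,n):
    if st[i,4]>80:
        q=Q[l==i];print(st[i],q.mean(0).round(),q.min(0).round(),q.max(0).round())
```

```text
[ 103   16   77   32 1859] [559.  51. 114.] [550.  29. 105.] [569.  75. 121.]
[ 384   17   77   32 1841] [ 574. -135.  114.] [ 564. -158.  105.] [ 582. -112.  121.]
[ 249  106   65   21 1272] [510. -46. 114.] [502. -69. 105.] [519. -23. 122.]
[ 505  107   55   22 1040] [ 525. -226.  114.] [ 517. -249.  105.] [ 533. -209.  120.]
```

View pics/w1.png

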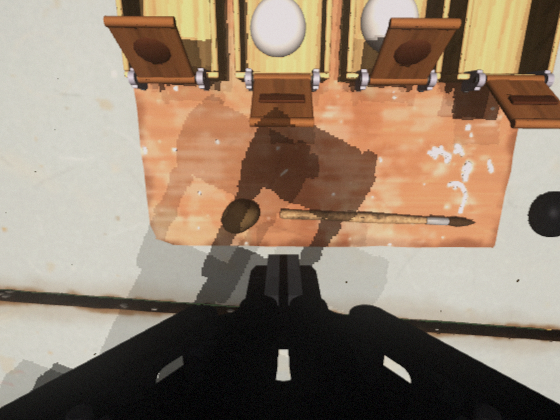

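The wrist view confirms the faces: buttons at (153,50) and (412,50), bars at (282,98) and (530,100). B's edge is at y≈-46. Next I descend in front of it and push.

>>> apply_moves([
  [-1,[0,-0.006,0.042],[0,0,0]],
  [-1,[0,0,0.042],[0,0,0]],
  [-1,[0,0,0.041],[0,0,0]],
  [-1,[0.015,0,0],[0,0,0]],
  [-1,[0.015,0,0],[0,0,0]],
])

```text
t: 2.15
tcp_pos: [474.2, -49.8, 104.1]
eef_rot: [-0.001, 0.999, 0.037, -0.002]
contact_force: [0.5, -0.3, 0.8]
width: -0.0
gripper_force: 0.0
```

>>> apply_moves([
  [-1,[0.008,0,0],[0,0,0]],
  [-1,[0.008,0,0],[0,0,0]],
  [-1,[0.008,0,0],[0,0,0]],
  [-1,[0.008,0,0],[0,0,0]],
  [-1,[0.008,0,0],[0,0,0]],
])

```text
t: 2.65
tcp_pos: [516.4, -46.2, 106.4]
eef_rot: [0.0, 0.999, 0.038, 0.0]
contact_force: [-0.8, -0.1, -0.2]
width: -0.2
gripper_force: 0.1
```

>>> apply_moves([
  [-1,[0.007,0,0],[0,0,0]],
  [-1,[0.007,0,0],[0,0,0]],
  [-1,[0.006,0,0],[0,0,0]],
  [-1,[0.005,0,0],[0,0,0]],
  [-1,[0,0,0],[0,0,0]],
])

```text
t: 3.15
tcp_pos: [541.4, -44.2, 106.4]
eef_rot: [0.0, 0.999, 0.038, 0.0]
contact_force: [-0.1, 0.4, -0.4]
width: 0.2
gripper_force: 0.0
```

>>> apply_moves([
  [-1,[-0.02,0,0],[0,0,0]],
  [-1,[-0.02,0,-0.02],[0,0,0]],
  [-1,[0,0,-0.04],[0,0,0]],
  [-1,[0,0,-0.04],[0,0,0]],
  [-1,[0,0,0],[0,0,0]],
])

```text
t: 3.65
tcp_pos: [504.3, -48.4, 212.8]
eef_rot: [0.002, 0.999, 0.038, 0.006]
contact_force: [0.7, 0.2, 0.1]
width: -0.3
gripper_force: 0.0
```

>>> apply_moves([
  [-1,[0.037,-0.031,0],[0,0,0]],
  [-1,[0.037,-0.031,0],[0,0,0]],
  [-1,[0.037,-0.031,0],[0,0,0]],
  [-1,[0,0,0],[0,0,0]],
  [-1,[0,0,0],[0,0,0]],
])

```text
t: 4.15
tcp_pos: [604.3, 54.5, 204.9]
eef_rot: [0.0, 0.999, 0.038, -0.001]
contact_force: [-0.3, 0.1, 0.1]
width: 0.1
gripper_force: 0.0
```

```bash
cat > look.py <<'E'
from bench import ctrl,capture,camera_info
import cv2,numpy as np
from h import pts
print(ctrl.read_state()["tcp_pos"])
for n in("top","side"):
    im,d=capture(n);Q=pts(d,camera_info(n)); z=Q[...,2]
    m=(z>105)&(z<150)&(Q[...,0]>450)&(Q[...,0]<720)&(abs(Q[...,1])<300)
    c,l,st,ce=cv2.connectedComponentsWithStats(m.astype(np.uint8))
    for i in range(1,c):
        if st[i,4]>12:
            q=Q[l==i];print(n,st[i],q.mean(0).round(),q.min(0).round(),q.max(0).round())
    cv2.imwrite(f"pics/l_{n}.png",im[:,:,::-1])
E
python3 look.py
```

```text
[604.2780707   54.46817308 204.94437064]
top [325 195  16   8  94] [ 571. -138.  116.] [ 561. -160.  105.] [ 581. -116.  127.]
top [293 198  16   8  97] [564. -46. 115.] [553. -67. 105.] [573. -24. 127.]
top [260 201  13   8  72] [557.  53. 116.] [545.  36. 105.] [565.  72. 128.]
top [359 211  17   7  82] [ 524. -236.  116.] [ 516. -258.  105.] [ 534. -213.  128.]
side [286 184   8  11  51] [559.  48. 114.] [549.  24. 105.] [568.  72. 125.]
side [295 199   8  12  58] [566. -45. 115.] [554. -69. 105.] [575. -21. 125.]
side [305 215   9  13  65] [ 573. -139.  115.] [ 562. -162.  106.] [ 584. -114.  125.]
side [300 238   9  13  43] [ 526. -238.  116.] [ 518. -259.  105.] [ 537. -213.  125.]
```

B now rests at its back stop, in line with its neighbours. Next is A, from behind.

>>> apply_moves([
  [-1,[0,0,0.045],[0,0,0]],
  [-1,[0,0,0.04],[0,0,0]],
  [-1,[0,0,0.014],[0,0,0]],
  [-1,[-0.01,0.002,0],[0,0,0]],
  [-1,[-0.01,0,0],[0,0,0]],
])

```text
t: 4.75
tcp_pos: [584.5, 49.4, 108.0]
eef_rot: [0.0, 0.999, 0.037, 0.0]
contact_force: [-0.6, -0.0, -0.0]
width: 0.0
gripper_force: 0.0
```

>>> apply_moves([
  [-1,[-0.008,0,0],[0,0,0]],
  [-1,[-0.008,0,0],[0,0,0]],
  [-1,[-0.008,0,0],[0,0,0]],
  [-1,[-0.007,0,0],[0,0,0]],
  [-1,[-0.007,0,0],[0,0,0]],
])

```text
t: 5.25
tcp_pos: [546.4, 47.5, 107.5]
eef_rot: [0.0, 0.999, 0.038, 0.0]
contact_force: [-0.0, -0.0, -0.0]
width: -0.0
gripper_force: 0.0
```

>>> apply_moves([
  [-1,[-0.007,0,0],[0,0,0]],
  [-1,[-0.007,0,0],[0,0,0]],
  [-1,[-0.005,0,0],[0,0,0]],
  [-1,[0,0,0],[0,0,0]],
  [-1,[0,0,0],[0,0,0]],
])

```text
t: 5.75
tcp_pos: [528.0, 46.0, 107.3]
eef_rot: [0.0, 0.999, 0.038, 0.0]
contact_force: [0.4, -0.1, -0.5]
width: -0.0
gripper_force: 0.0
```

>>> apply_moves([
  [-1,[0.02,0,0],[0,0,0]],
  [-1,[0.02,0,-0.02],[0,0,0]],
  [-1,[0,0,-0.04],[0,0,0]],
  [-1,[0,0,-0.04],[0,0,0]],
  [-1,[0,0,0],[0,0,0]],
])

```text
t: 6.25
tcp_pos: [572.2, 48.6, 214.3]
eef_rot: [0.001, 0.999, 0.038, 0.006]
contact_force: [-0.4, 0.6, 0.4]
width: -0.1
gripper_force: 0.0
```

```bash
python3 look.py
```

```text
[572.16606733  48.64734028 214.34143812]
top [325 195  16  10 100] [ 571. -138.  115.] [ 555. -160.  105.] [ 581. -116.  131.]
top [293 198  16   8  94] [564. -46. 115.] [553. -68. 105.] [573. -24. 128.]
top [359 210  17   8  83] [ 524. -236.  116.] [ 516. -259.  105.] [ 537. -214.  128.]
top [262 219  13   7  69] [503.  50. 115.] [495.  31. 105.] [513.  66. 127.]
side [272 188   9  10  27] [504.  40. 117.] [496.  21. 105.] [516.  66. 125.]
side [294 199   9  11  60] [565. -44. 115.] [554. -69. 105.] [575. -20. 126.]
side [304 215  10  13  66] [ 573. -138.  115.] [ 564. -162.  105.] [ 582. -113.  126.]
side [300 238   9  13  44] [ 526. -238.  116.] [ 518. -258.  105.] [ 536. -211.  124.]
```

View pics/l_side.png

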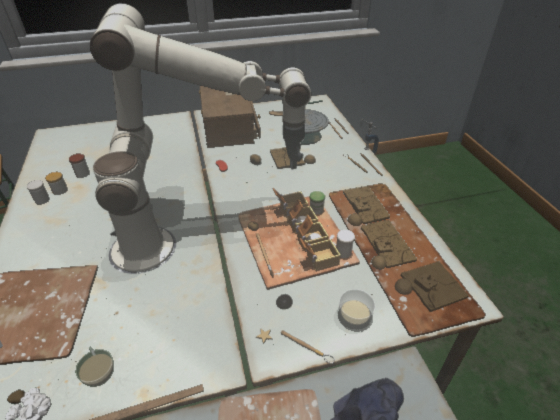

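The side view shows A's tag leaning out (272,188), B's and C's back, D's out. The pots are in place and the gripper (290,140) is clear of everything.

```bash
python3 -c "
from bench import ctrl;print(ctrl.sign_off())"
```

```text
the job is handed in; nothing more can be done
None
```

I pushed the two wrong tags onto their stops: the second bin from the left (full) now shows its button and the leftmost bin (empty) its bar. The other two tags weren't touched, and the job is handed in at about 6.4 s.

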